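Close a starter tin in the hand lidding press

TASK

Put the big lid on the open tin standing in the press carriage, and let go of it. Then slide the carriage fully home under the screw, and turn the handwheel clockwise (seen from above) through a full turn, on to its stop, so that the foot comes down and presses the lid; let go of the wheel and leave everything there. Leave the small lid, the jar, the cup and the wooden block where they are.

Things in the scene. Friction and masses are not known exactly. Their poses are not given: they have to be found in the camera images.
- screw_axis (a point): On the vertical axis of the press handwheel, level with the rim's top, 222 mm above the bench; only the crank grip rises above it. Steel frame: rail bed 130 mm wide, two 20 mm posts 78 mm from the axis along point x, bridge at 174-198 mm height, wheel rim 144 mm outside diameter. Its y axis runs along the rails towards where the carriage comes out, z up. Fixed; place and yaw vary.
- grip_center (a point): Centre of the upright wooden crank grip on the handwheel: cylinder 22 mm diameter, 56 mm tall (28 mm above and below this point, which is 250 mm above the bench), 66 mm from the wheel axis. It revolves freely on its own pin, so it can be held with a constant hand direction while led round the circle; this takes 2 to 4 N. Its axes mean nothing.
- wheel (a joint): Handwheel angle, rad, growing clockwise seen from above. Starts between 0 (top stop) and 0.2; lower stop at 6.7. At 0 the grip is on the -x side of the axis in the axes of point screw_axis; at q it lies there at the angle pi - q. The wheel keeps its height; the foot goes down 24 mm a turn. Stays where it is left.
- carriage (a joint): Travel of the carriage along its rails, m: 0 fully out, 0.18 fully home (hard stop, tin under the screw); it starts between 0 and 0.02. Grows as it moves along -y of point screw_axis. Sliding it needs about 2 N; it stays where it is left.
- pull_post (a point): Middle of the exposed part of the upright wooden post at the outer end of the carriage: 20 mm diameter, 58 mm tall, its top 29 mm above and its foot 29 mm below this point (which is 51 mm above the bench). It is 150 mm from the tin's centre. Grip it from above and lead it along the rails, or push it.
- tin_mouth (a point): Centre of the mouth of the open steel tin fixed on the carriage, level with its rim (72 mm above the bench). Tin: outside diameter 84 mm, mouth diameter 76 mm, 50 mm tall. z up; same axes as screw_axis.
- big_lid_center (a point): Centre, half-way up, of the big lid, which fits the tin: 40 mm tall, about 120 g. From below: plug 67 mm diameter, 6 mm thick; steel flange 84 mm diameter, 4 mm; wooden knob 28 mm diameter, 30 mm tall. This point is 20 mm above its underside. Starts lying on the bench, knob up. On the tin the flange rests on the rim, plug inside, and this point is 14 mm above point tin_mouth.
- small_lid_center (a point): Same point of the small lid, of the same make but with a flange of 58 mm: not for this tin, leave it. It and the big lid change places from run to run.
- foot: Round steel pressing foot, 60 mm diameter, spring-loaded, under the screw on the wheel's axis; origin at the centre of its underside, 127 mm above the bench when the wheel is at 0. It meets the knob of the lid on the tin (top at 106 mm) about 5/6 of a turn later, and presses with up to about 8 N at the stop.
- big_lid: The big lid itself; origin at the centre of its underside.
- jar_mid (a point): Middle of a bystander: glass jar with a steel cap, 70 mm diameter, 110 mm tall.
- cup_mid (a point): Middle of a bystander: white cup, 72 mm diameter, 80 mm tall.
- scrap_mid (a point): Middle of a bystander: loose wooden block, 50 x 70 x 30 mm.
Mind the look-alikes: they are no part of the job. What is shaped like the big_lid but yellow is not meant.

How it is judged:
On the way, in this order (a step that is already met when the one before it is completed fails the run):
1. the big lid sits level on the tin, released, the carriage still out (horizontal distance between big_lid_center and tin_mouth below 0.007 m and z of big_lid_center in the frame of tin_mouth between 0.01 and 0.018 m and angle between big_lid_center's own z axis and vertical below 0.06 rad and contact force between the fingers and big_lid below 0.1 N and value of joint carriage below 0.1 m), for 0.2 s.
2. the carriage is home with the lid on, before the wheel is turned (horizontal distance between big_lid_center and tin_mouth below 0.007 m and z of big_lid_center in the frame of tin_mouth between 0.01 and 0.018 m and angle between big_lid_center's own z axis and vertical below 0.06 rad and value of joint carriage above 0.172 m and value of joint wheel below 1 rad), for 0.2 s.
3. the wheel has gone a full turn to its stop and the foot presses the lid (value of joint carriage above 0.172 m and value of joint wheel above 6.2 rad and contact force between foot and big_lid above 1 N), for 0.2 s.
At the end, for the whole second after the job is handed in: The big lid sits level on the tin (within 7 mm of its centre, 10 to 18 mm for its middle above the rim, tilt under 0.06 rad), the carriage is home (beyond 0.172 m), the wheel is at rest within 0.5 rad of its lower stop (beyond 6.2 rad) and the foot presses the lid with more than 1 N (all of step 3 and horizontal distance between big_lid_center and tin_mouth below 0.007 m and z of big_lid_center in the frame of tin_mouth between 0.01 and 0.018 m and angle between big_lid_center's own z axis and vertical below 0.06 rad and velocity of joint wheel between -0.1 and 0.1 rad/s); the robot touches nothing.
It fails at once if the small lid, jar, cup or wooden block is moved by more than 40 mm (distance of any of small_lid_center, jar_mid, cup_mid, scrap_mid from where it was at the start of the episode above 0.04 m).
It also fails if it takes over 72 s, if anything falls off the work surface, if the arm or the gripper's body presses on something with over 40 N, if the wrist force passes 120 N, or if a joint passes its speed limit or range.

ROBOT

A 6-joint arm with a two-finger parallel gripper is mounted at the origin on the work surface. World frame = base frame: x ahead of the robot, y to its left, z up, the work surface at z = 0. Lengths are in m, angles in rad, forces in N, time in s.
With the tool pointing down it reaches from about 0.425 to 1.125 m from the base axis. Payload 14.9 kg.
Tool frame: the origin (TCP) lies on the centre line of the jaws, within the pads' length; the fingertips stand 25 mm ahead of it and the grasp point (between the pads) lies 6 mm ahead of it; x points along the fingers, z is the direction in which the jaws open and shut, and the axes are right-handed (so a half turn about x gives the same grasp; the last joint's range is limited). The gripper opens to 91 mm and grips with 3 to 60 N. Pads are 32 mm wide; open, the fingers measure 118 mm over their backs; the gripper's body (76 mm by 178 mm) begins 60 mm behind the grasp point.
Start: joints at [1.176, 0.379, 1.734, -0, 1.028, -0.033], TCP at [0.248, 0.655, 0.239] pointing down, gripper open.
Joint ranges: [-2.77, 2.77], [-0.74, 2.19], [0, 2.66], [-1.06, 4.2], [0.31, 2.87], [-3.08, 3.08]. Speed limits (rad/s): [1.89, 1.89, 2.39, 3.14, 3.14, 3.14].

INTERFACE

Orientations are given as a unit quaternion [x, y, z, w].
In Python, from bench import * gives the robot as it stands. The module is installed in compiled form; this text tells all that it offers.
- The arm moves only by the tool move_arm, never from a script. Its arguments are lists of equal length, an entry for each row: "delta_pos": the shift along the tool's x, y, z in mm, a list of three; "turn": the turn, a rotation vector about the tool's x, y, z in degrees, a list of three; "jaw": the closure in counts, from 0 (fully open) to 255 (shut). In form: {"delta_pos": [[tx, ty, tz], ...], "turn": [[wx, wy, wz], ...], "jaw": [jaw, ...]}. A call has 1 to 10 rows; each row shifts and turns the commanded pose from where the row before left it, along the tool's axes as they then stand; what a row does not reach is not made up. A row lasts 1/8 s, in which the tool goes at most 62.5 mm and 10.7 degrees, less where a joint would pass 70% of its speed; a pose out of reach is approached as far as the arm can. A call is refused whole if a number of a shift passes 62.5 or a number of a turn 10.7, either way. A call with a gripper value outside its range is refused whole. The fingers move at their own pace and stop on an object; "squeeze" is the grip in N (left out, the last holds). Time passes only in rows, so rows that do not move let the fingers close. It gives the time, the measured TCP pose, the force and the opening at its end, in the units of the state.
- observe(): the state, without advancing time (a new reading comes with each control period).
- get_image(name): name is "side" or "top" or "wrist"; returns the picture (420x560x3 uint8, red, green, blue); there is no depth.
- get_calibration(name): a dict with "K" (3x3 intrinsics, pixels), "dist_coeffs" ([k1, k2, p1, p2, k3] as OpenCV has them; the pictures are not rectified), "cam_to_world" (4x4, takes a point from camera to world coordinates). Camera axes: x right, y down, z forward; pixel columns grow to the right and rows downward; lengths in m; the calibration is good to about 2 mm. A picture is of the moment at which its call begins: read the wrist's pose just before it. get_calibration takes no time and is no camera call; for the wrist camera it gives the pose at the moment of the call.
- job_done(): hands the job in, once; it reports no verdict.
The state is a dict: "t": time; "joint_pos": joint angles; "qd": joint speeds; "tau": joint torques, N m; "position": TCP position; "tool_rot": TCP orientation; "force": force on the tool from outside, world axes, zero at the start; "wrist_torque": the same for the moment, N m; "width": opening from 0.0 (shut) to 1.0 (fully open).
Only numpy, scipy, OpenCV 4.12 (cv2) and the standard library are available. Lean on these libraries where they do the work, as an engineer would, in place of code of your own. Each camera call takes 0.05 s, during which the arm holds its last target.

## Working session

There is one attempt and no reset: what is moved stays moved. The work goes in short steps, Python scripts to look and compute and a tool call to move; the robot and the scene stay as the last step left them, time stands still between calls to the robot, and variables do not carry over. Pictures are saved under pics/ and viewed, and the job is handed in when it is done.

Besides the shell and the picture viewer there is one more tool, called after "Call:" as a command line: name --argument value ..., lists and objects as JSON in quotes. move_arm: Moves the arm, as the interface text tells. Its arguments: {"type":"object","properties":{"delta_pos":{"type":"array","items":{"type":"array","items":{"type":"number"}}},"turn":{"type":"array","items":{"type":"array","items":{"type":"number"}}},"jaw":{"type":"array","items":{"type":"number"}},"squeeze":{"type":"number"}},"required":["delta_pos","turn","jaw"]}

```bash
mkdir -p pics
python3 - <<'E'
from bench import *
import cv2,numpy as np
s=observe()
print({k:np.round(v,4).tolist() for k,v in s.items()})
for n in ["side","top","wrist"]:
    c=get_calibration(n)
    im=get_image(n); cv2.imwrite(f"pics/{n}0.png",im[:,:,::-1])
    print(n,np.round(c["K"],1).tolist(),np.round(c["dist_coeffs"],4).tolist(),np.round(c["cam_to_world"],3).tolist())
E
```

```text
{'t': 0.0, 'joint_pos': [1.1756, 0.3794, 1.7348, -0.0, 1.0285, -0.0333], 'qd': [0.0001, -0.0009, -0.0014, 0.0002, -0.002, -0.0017], 'tau': [-0.0016, -76.3711, -43.4378, 0.0651, 0.0422, -0.0001], 'position': [0.2477, 0.6543, 0.2383], 'tool_rot': [-0.4021, 0.5821, 0.4017, 0.5815], 'force': [0.4511, 0.4712, 0.1283], 'wrist_torque': [0.0006, 0.0248, 0.0599], 'width': 0.9957}
side [[462.4, 0.0, 282.8], [0.0, 462.4, 217.0], [0.0, 0.0, 1.0]] [-0.0918, 0.0, 0.0, 0.0, 0.0] [[0.999, -0.032, 0.037, 0.44], [-0.049, -0.661, 0.749, -0.871], [0.001, -0.75, -0.661, 0.98], [0.0, 0.0, 0.0, 1.0]]
top [[521.2, 0.0, 282.8], [0.0, 521.2, 209.7], [0.0, 0.0, 1.0]] [-0.1282, 0.0, 0.0, 0.0, 0.0] [[0.009, -0.995, 0.097, 0.369], [-1.0, -0.01, -0.006, 0.053], [0.007, -0.097, -0.995, 1.465], [0.0, 0.0, 0.0, 1.0]]
wrist [[367.0, 0.0, 278.4], [0.0, 367.0, 209.5], [0.0, 0.0, 1.0]] [-0.0547, 0.0, 0.0, 0.0, 0.0] [[0.354, 0.896, 0.269, 0.172], [0.935, -0.339, -0.102, 0.685], [0.0, 0.288, -0.958, 0.384], [0.0, 0.0, 0.0, 1.0]]
```

View pics/side0.png

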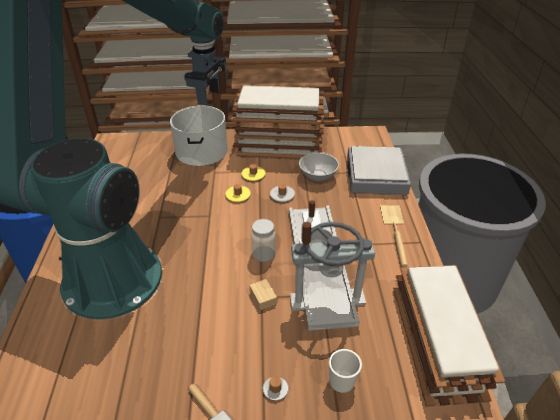

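View pics/top0.png

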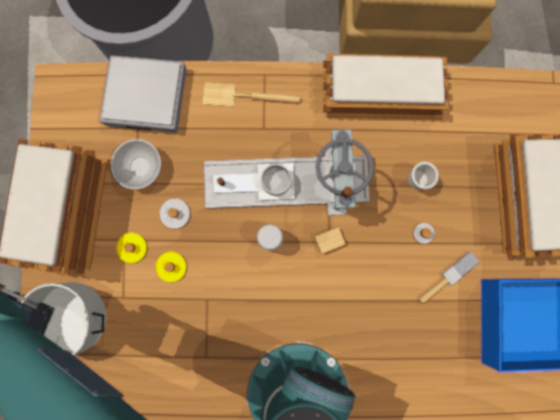

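View pics/wrist0.png

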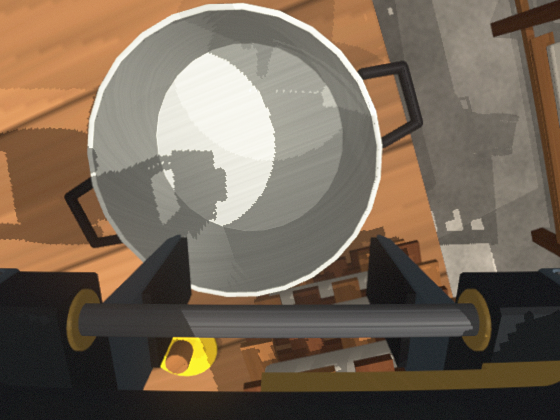

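Candidates for the big lid (top view): steel lid at (174,213), wider flange; steel lid at (425,232), smaller, which is the small lid; yellow lids at (131,248) and (171,267), which are look-alikes. I choose (174,213) and will check it in close crops.

```bash
cat > h.py <<'E'
import numpy as np,cv2
from bench import *
def ray(cal,uv):
    K=np.array(cal["K"]);d=np.array(cal["dist_coeffs"]);T=np.array(cal["cam_to_world"])
    p=cv2.undistortPoints(np.array(uv,float).reshape(-1,1,2),K,d).reshape(-1,2)
    r=np.c_[p,np.ones(len(p))]@T[:3,:3].T
    return T[:3,3],r
def plane(cal,uv,z):
    o,r=ray(cal,uv); return o+r*((z-o[2])/r[:,2])[:,None]
def proj(cal,P):
    K=np.array(cal["K"]);d=np.array(cal["dist_coeffs"]);T=np.linalg.inv(np.array(cal["cam_to_world"]))
    rv=cv2.Rodrigues(T[:3,:3])[0]
    return cv2.projectPoints(np.array(P,float).reshape(-1,1,3),rv,T[:3,3],K,d)[0].reshape(-1,2)
E
python3 - <<'E'
from h import *
t=cv2.imread("pics/top0.png")
def crop(im,x,y,w,h,s): return cv2.resize(im[y:y+h,x:x+w],None,fx=s,fy=s,interpolation=cv2.INTER_CUBIC)
cv2.imwrite("pics/cropA.png",crop(t,195,120,190,110,4))
a=crop(t,145,185,60,60,6);b=crop(t,395,202,60,60,6)
cv2.imwrite("pics/cropB.png",np.hstack([a,b]))
E
```

```text
(no output)
```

View pics/cropA.png

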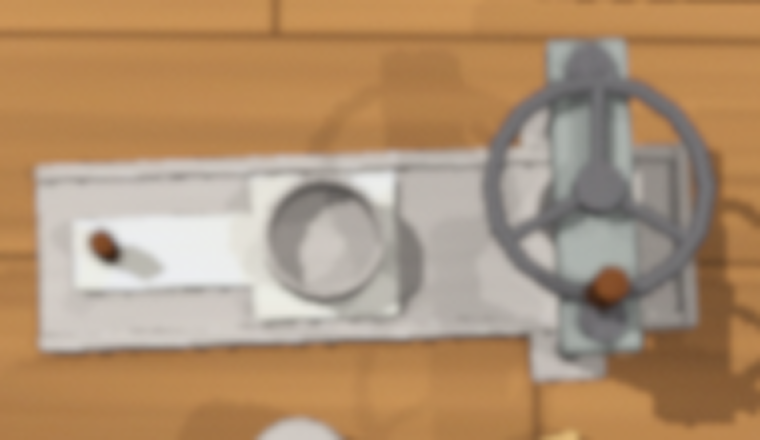

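View pics/cropB.png

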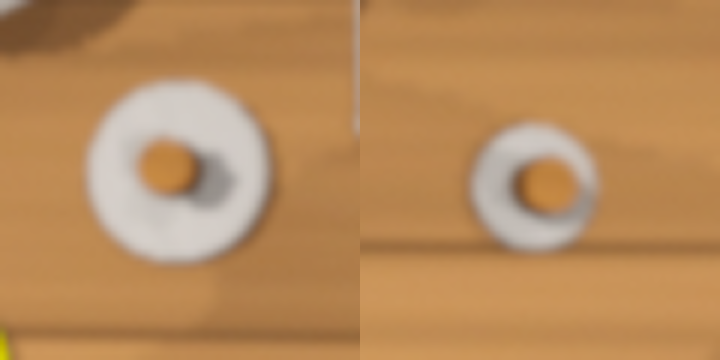

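The left crop is the big steel lid, flange about 30 px (84 mm). The right one is small, about 21 px. The tin rim centre is near (276.5,180), the wheel centre near (345,167), the grip top near (348,190) and the post top near (219,180).

Run:
```python
from h import *
c=get_calibration("top")
f=lambda x,y,s,ox,oy:((x+.5)/s-.5+ox,(y+.5)/s-.5+oy)
A=lambda x,y:f(x,y,4,195,120)
B=lambda x,y:f(x,y,6,145,185)
tin=plane(c,[A(327,241)],.072)[0];wh=plane(c,[A(600,190)],.222)[0];g=plane(c,[A(612,281)],.278)[0];po=plane(c,[A(97,240)],.080)[0]
lidf=plane(c,[B(179,171)],.010)[0];lidk=plane(c,[B(165,166)],.040)[0]
rail=plane(c,[A(37,167),A(40,352),A(686,150),A(695,326)],.02)
for n,v in dict(tin=tin,wheel=wh,grip=g,post=po,lidf=lidf,lidk=lidk).items(): print(n,np.round(v,4))
print(np.round(rail,3))
d=wh-tin;print("dist tin-wheel",np.hypot(*d[:2]),"post-tin",np.hypot(*(po-tin)[:2]))
for a,b in((tin,wh),(po,wh),(po,tin)): print(np.degrees(np.arctan2(a[0]*-1+b[0],a[1]-b[1])))
print(np.hypot(*(g-wh)[:2]),np.degrees(np.arctan2(*(g-wh)[1::-1])))
cs=get_calibration("side")
for n,v in dict(tin=tin,wheel=wh,grip=g,post=po,lidf=lidf,lidk=lidk).items(): print(n,np.round(proj(cs,v),1))
s=cv2.imread("pics/side0.png")
cv2.imwrite("pics/cropS.png",cv2.resize(s[160:340,220:390],None,fx=3.3,fy=3.3,interpolation=cv2.INTER_CUBIC))
for nm,x,z in():pass
```

```text
tin [0.5849 0.0627 0.072 ]
wheel [ 0.5947 -0.1034  0.222 ]
grip [ 0.5315 -0.1031  0.278 ]
post [0.5829 0.2173 0.08  ]
lidf [0.4975 0.3492 0.01  ]
lidk [0.4971 0.3496 0.04  ]
[[ 0.644  0.268  0.02 ]
 [ 0.513  0.263  0.02 ]
 [ 0.661 -0.19   0.02 ]
 [ 0.536 -0.195  0.02 ]]
dist tin-wheel 0.1663911432518842 post-tin 0.15457928535749707
3.3843562665429103
2.113667810569713
0.7458645175984975
0.06322772993290347 179.73084823074265
tin [[317.5 237.9]]
wheel [[332.4 240.9]]
grip [[306.3 224. ]]
post [[311.6 201. ]]
lidf [[281.8 193. ]]
lidk [[281.6 185.8]]
```

View pics/cropS.png

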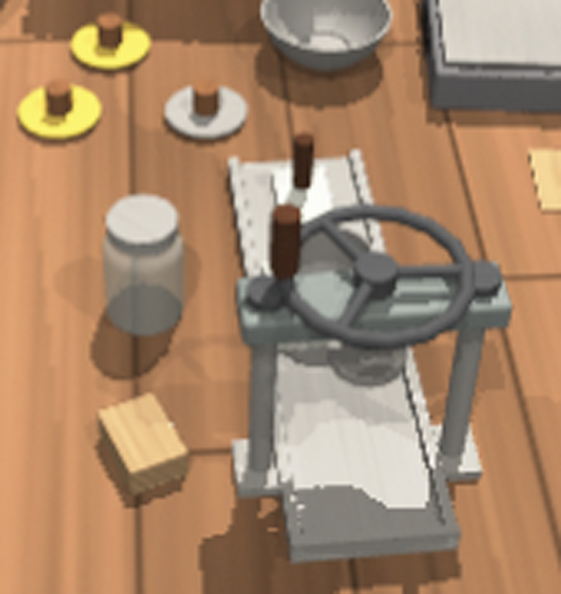

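```bash
cat >> h.py <<'E'
from scipy.spatial.transform import Rotation as R
def goto(target,yaw=None):
    """shift in tool axes (mm) to reach world TCP target, given present reading"""
    s=observe();r=R.from_quat(s["tool_rot"])
    d=r.inv().apply(np.array(target)-s["position"])*1000
    return np.round(d,1)
E
python3 - <<'E'
from h import *
s=observe();r=R.from_quat(s["tool_rot"]);m=r.as_matrix();print(np.round(m,3))
cw=get_calibration("wrist")["cam_to_world"];print("cam off in tool",r.inv().apply(np.array(cw)[:3,3]-s["position"]))
print("yaw of z axis",np.degrees(np.arctan2(m[1,2],m[0,2])))
c=get_calibration("top")
print("jar",plane(c,[(269.5,237)],.11),"block",plane(c,[(330,240)],.03),"cup",plane(c,[(425,176)],.08))
print("to lid above",goto([.4973,.3494,.038+.16]))
E
```

```text
[[-0.    -0.935  0.354]
 [-0.001  0.354  0.935]
 [-1.     0.    -0.001]]
cam off in tool [-0.14568222  0.08145114  0.00133042]
yaw of z axis 69.26702204839292
jar [[0.42879085 0.07871245 0.11      ]] block [[ 0.42560069 -0.08650974  0.03      ]] cup [[ 0.59927638 -0.34118664  0.08      ]]
to lid above [  40.6 -341.4 -196.9]
```

Call:
move_arm --delta_pos '[[0,0,0],[0,0,0],[0,0,0],[0,0,0],[0,0,0],[0,0,0],[0,0,0]]' --turn '[[9.6,0,0],[9.6,0,0],[9.6,0,0],[9.6,0,0],[9.6,0,0],[9.6,0,0],[9.3,0,0]]' --jaw '[0,0,0,0,0,0,0]'

```text
t: 1.02
position: [0.2477, 0.6546, 0.2387]
tool_rot: [-0.013, 0.707, 0.013, 0.707]
force: [0.2, 1.3, -0.2]
width: 0.999
```

Run:
```python
from h import *
s=observe();m=R.from_quat(s["tool_rot"]).as_matrix();print(np.round(m,3),s["joint_pos"],s["t"])
print(goto([.4973,.3494+.0,.038+.15]))
```

```text
[[-0.    -0.036  0.999]
 [-0.     0.999  0.036]
 [-1.    -0.    -0.   ]] [ 1.17574559e+00  3.79126879e-01  1.73442770e+00 -1.28221345e-05
  1.02852282e+00  1.13975368e+00] 1.025
[  50.8 -313.9  238.5]
```

Call:
move_arm --delta_pos '[[0,-39,30],[0,-39,30],[0,-39,30],[5,-39,30],[10,-39,30],[12,-39,30],[12,-40,30],[12,-40,28.5],[0,0,0],[0,0,0]]' --turn '[[0,0,0],[0,0,0],[0,0,0],[0,0,0],[0,0,0],[0,0,0],[0,0,0],[0,0,0],[0,0,0],[0,0,0]]' --jaw '[0,0,0,0,0,0,0,0,60,60]'

```text
t: 2.28
position: [0.4989, 0.351, 0.188]
tool_rot: [-0.014, 0.707, 0.015, 0.707]
force: [0.4, 0.6, 0.4]
width: 0.813
```

Run:
```python
from h import *
s=observe();print(s["position"],s["t"],np.linalg.norm(s["qd"]))
c=get_calibration("wrist")
im=get_image("wrist");cv2.imwrite("pics/w1.png",im[:,:,::-1]);np.save("w1.npy",np.array(c["cam_to_world"]))
print(goto([.4973,.3494,.038]))
print(proj(c,[.4973,.3494,.010]),proj(c,[.4973,.3494,.040]))
```

```text
[0.49892308 0.3510231  0.18796107] 2.275 0.022382624782904335
[150.1  -2.   -1.5]
[[275.54285235 196.3873818 ]] [[275.27986901 205.488985  ]]
```

View pics/w1.png

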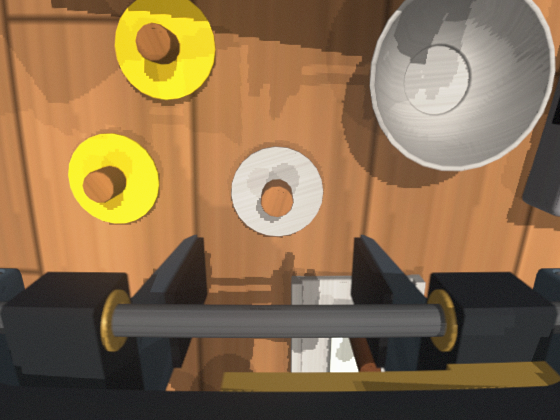

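Run:
```python
from h import *
c=get_calibration("wrist");c["cam_to_world"]=np.load("w1.npy")
im=cv2.imread("pics/w1.png");hsv=cv2.cvtColor(im,cv2.COLOR_BGR2HSV)
roi=np.zeros(im.shape[:2],np.uint8);roi[140:242,225:330]=255
m=((hsv[...,1]<70)&(roi>0)).astype(np.uint8)
cs,_=cv2.findContours(m,cv2.RETR_EXTERNAL,cv2.CHAIN_APPROX_NONE);k=max(cs,key=cv2.contourArea);h=cv2.convexHull(k)
e=cv2.fitEllipse(h);print(e)
mk=((hsv[...,1]>110)&(roi>0)).astype(np.uint8);mk[:175]=0;mk[:,:258]=0;mk[:,296:]=0;mk[222:]=0
ck=max(cv2.findContours(mk,cv2.RETR_EXTERNAL,cv2.CHAIN_APPROX_NONE)[0],key=cv2.contourArea);ek=cv2.minEnclosingCircle(ck);print(ek,cv2.contourArea(ck))
print(plane(c,[e[0]],.010),plane(c,[(277,201.5)],.04))
# flange boundary points to plane and circle fit
P=plane(c,h.reshape(-1,2),.010)[:,:2];A=np.c_[2*P,np.ones(len(P))];x=np.linalg.lstsq(A,(P**2).sum(1),rcond=None)[0];print(x[:2],np.sqrt(x[2]+x[0]**2+x[1]**2))
```

```text
((276.5865478515625, 191.10626220703125), (89.37456512451172, 91.57846069335938), 86.44435119628906)
((276.0, 197.8333282470703), 18.276521682739258) 870.5
[[0.49805609 0.35438345 0.01      ]] [[0.49859497 0.35289981 0.04      ]]
[0.49811802 0.35293699] 0.04169155187575932
```

Call:
move_arm --delta_pos '[[40,1.5,-0.7],[40,0,0],[40,0,0],[20,0,0],[10,0,0],[0,0,0]]' --turn '[[0,0,0],[0,0,0],[0,0,0],[0,0,0],[0,0,0],[0,0,0]]' --jaw '[100,100,100,100,100,100]'

```text
t: 3.08
position: [0.4984, 0.3528, 0.0383]
tool_rot: [-0.015, 0.707, 0.015, 0.707]
force: [-0.7, -0.1, 0.1]
width: 0.606
```

Run:
```python
from h import *
s=observe();print(s["position"],s["t"],s["force"])
im=get_image("wrist");cv2.imwrite("pics/w2.png",im[:,:,::-1])
```

```text
[0.49841333 0.35276319 0.03831871] 3.075 [-0.66290995 -0.12116141  0.14217829]
```

View pics/w2.png

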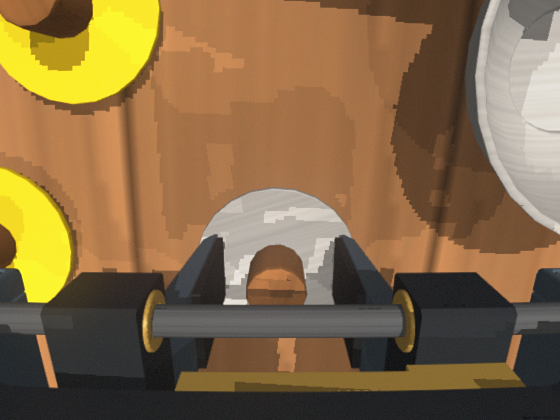

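The knob is between the open pads, at about (276,275), and the flange arc is visible. Closing and lifting a little.

Call:
move_arm --delta_pos '[[0,0,0],[0,0,0],[0,0,0],[0,0,0],[0,0,0],[-30,0,0],[-40,0,0],[-40,0,0],[0,0,0]]' --turn '[[0,0,0],[0,0,0],[0,0,0],[0,0,0],[0,0,0],[0,0,0],[0,0,0],[0,0,0],[0,0,0]]' --jaw '[255,255,255,255,255,255,255,255,255]' --squeeze 25

```text
t: 4.25
position: [0.4997, 0.3532, 0.1508]
tool_rot: [-0.014, 0.706, 0.016, 0.708]
force: [0.4, 0.4, -1.4]
width: 0.299
```

Run:
```python
from h import *
s=observe();print(s["position"],s["t"],s["force"],s["width"]*91)
np.save("w3.npy",get_calibration("wrist")["cam_to_world"])
im=get_image("wrist");cv2.imwrite("pics/w3.png",im[:,:,::-1])
```

```text
[0.49967484 0.35318691 0.15084228] 4.25 [ 0.44245723  0.38085824 -1.37851182] 27.22959521316187
```

View pics/w3.png

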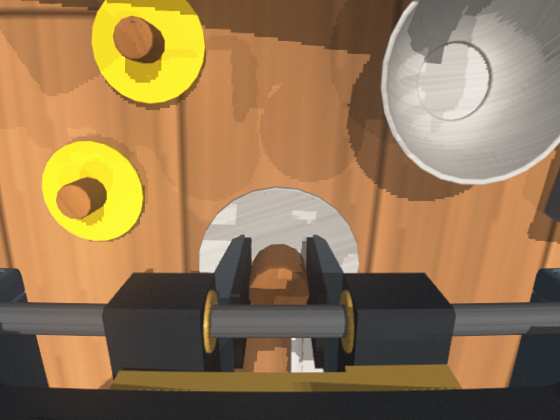

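The lid is held level. The flange arc spans (199..358, 187..270). I fit it to get the lid's offset in the hand.

```bash
cat >> h.py <<'E'
def circ(P,r=None):
    from scipy.optimize import least_squares
    P=P[:,:2]
    f=(lambda v:np.hypot(P[:,0]-v[0],P[:,1]-v[1])-(r or v[2]))
    v0=np.r_[P.mean(0),.04]
    s=least_squares(f,v0,loss="soft_l1",f_scale=.001);return s.x,np.abs(s.fun).mean()
E
python3 - <<'E'
from h import *
c=get_calibration("wrist");c["cam_to_world"]=np.load("w3.npy")
im=cv2.imread("pics/w3.png");hsv=cv2.cvtColor(im,cv2.COLOR_BGR2HSV)
m=(hsv[...,1]<80)
pts=[]
for x in range(205,355,5):
    col=m[170:270,x];ys=np.where(col)[0]
    if len(ys): pts.append((x,170+ys[0]-.5))
pts=np.array(pts);print(pts[::5])
P=plane(c,pts,.1225)
for r in(None,.042):
    v,e=circ(P,r);print(v,e,"rel TCP",(v[:2]-observe()["position"][:2])*1000)
E
```

```text
[[205.  230.5]
 [230.  201.5]
 [255.  189.5]
 [280.  186.5]
 [305.  190.5]
 [330.  204.5]]
[0.50064047 0.35458541 0.04117388] 0.00010008578448714144 rel TCP [1.91175268 2.01307038]
[0.50069727 0.35363801 0.04      ] 0.00016633718137148192 rel TCP [1.96855182 1.0656653 ]
```

Call:
move_arm --delta_pos '[[-5,-40,11],[-5,-42,11],[0,-42,11],[0,-42,11],[0,-42,11],[0,-42,11],[0,-42,10.5],[0,0,0],[0,0,0]]' --turn '[[0,0,0],[0,0,0],[0,0,0],[0,0,0],[0,0,0],[0,0,0],[0,0,0],[0,0,0],[0,0,0]]' --jaw '[255,255,255,255,255,255,255,255,255]'

```text
t: 5.42
position: [0.5861, 0.0638, 0.1567]
tool_rot: [-0.014, 0.708, 0.014, 0.706]
force: [-0.5, 0.8, -1.8]
width: 0.301
```

Run:
```python
from h import *
s=observe();print(s["position"],s["t"],s["force"],s["width"]*91)
np.save("w4.npy",get_calibration("wrist")["cam_to_world"])
im=get_image("wrist");cv2.imwrite("pics/w4.png",im[:,:,::-1])
```

```text
[0.58605213 0.0638499  0.15674754] 5.425 [-0.4564009   0.84800538 -1.80672537] 27.345733514243136
```

View pics/w4.png

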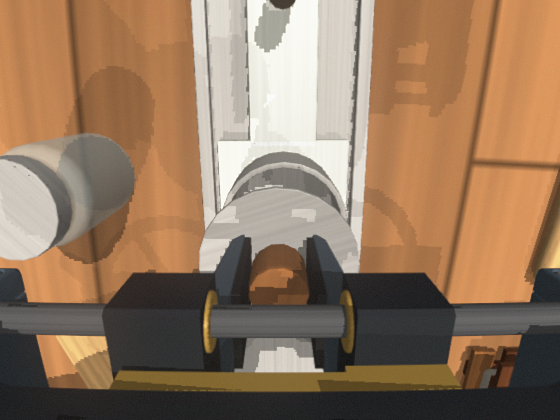

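Run:
```python
import cv2
im=cv2.imread("pics/w4.png");cv2.imwrite("pics/w4c.png",cv2.resize(im[130:270,190:370],None,fx=4,fy=4,interpolation=cv2.INTER_NEAREST))
```

```text
(no output)
```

View pics/w4c.png

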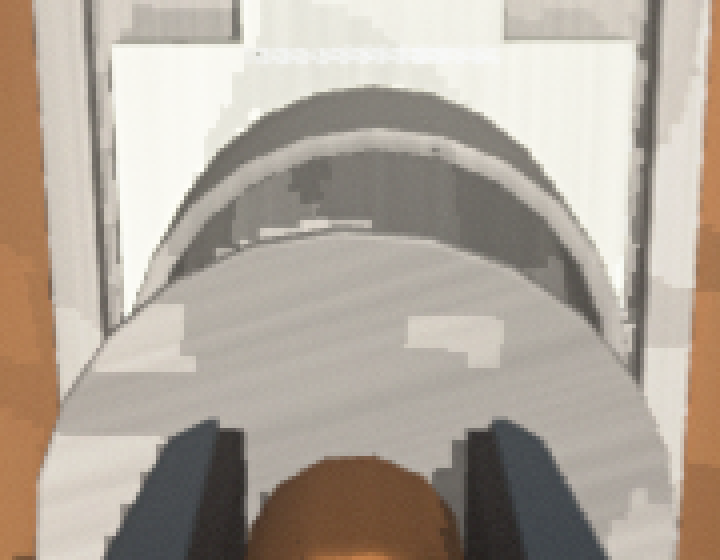

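Run:
```python
from h import *
c=get_calibration("wrist");c["cam_to_world"]=np.load("w4.npy")
f=lambda L:np.array([((x+.5)/4-.5+190,(y+.5)/4-.5+130) for x,y in L])
tin=f([(160,262),(200,205),(245,166),(300,139),(340,130),(375,128),(420,131),(470,148),(505,164),(545,194),(575,224),(600,262),(620,305)])
lid=f([(40,460),(60,400),(110,335),(160,295),(200,268),(270,242),(320,234),(360,232),(400,235),(450,243),(510,265),(560,295),(610,340),(640,384),(668,450)])
t,et=circ(plane(c,tin,.072),None);print(t,et);t2,e2=circ(plane(c,tin,.072),.042);print(t2,e2)
for zl in(.1285,):
  l,el=circ(plane(c,lid,zl),None);print(l,el);l2,e3=circ(plane(c,lid,zl),.042);print(l2,e3)
print((t-l)*1e3,(t2-l2)*1e3)
```

```text
[0.59050293 0.06885274 0.04048282] 0.00027749610014490513
[0.59025703 0.06706143 0.04      ] 0.00039416372577702263
[0.58707568 0.06358446 0.04229229] 0.0001361702520254207
[0.58705892 0.06393508 0.04      ] 0.00015348376166121104
[ 3.42725137  5.26828492 -1.80947449] [3.19811712 3.12635642 0.        ]
```

Call:
move_arm --delta_pos '[[10,3.4,3.3],[15,0,0],[8,0,0],[0,0,0],[0,0,0]]' --turn '[[0,0,0],[0,0,0],[0,0,0],[0,0,0],[0,0,0]]' --jaw '[255,255,255,255,255]'

```text
t: 6.1
position: [0.5901, 0.0672, 0.1251]
tool_rot: [-0.015, 0.707, 0.015, 0.707]
force: [-0.3, 0.4, -0.8]
width: 0.302
```

Run:
```python
from h import *
s=observe();print(s["position"],s["t"],s["force"],s["width"]*91)
np.save("w5.npy",get_calibration("wrist")["cam_to_world"])
im=get_image("wrist")[:,:,::-1];cv2.imwrite("pics/w5.png",im)
cv2.imwrite("pics/w5c.png",cv2.resize(im[130:270,190:370],None,fx=4,fy=4,interpolation=cv2.INTER_NEAREST))
```

```text
[0.59008576 0.06724623 0.12506135] 6.1 [-0.25403249  0.40647164 -0.7627212 ] 27.4484154646238
```

View pics/w5c.png

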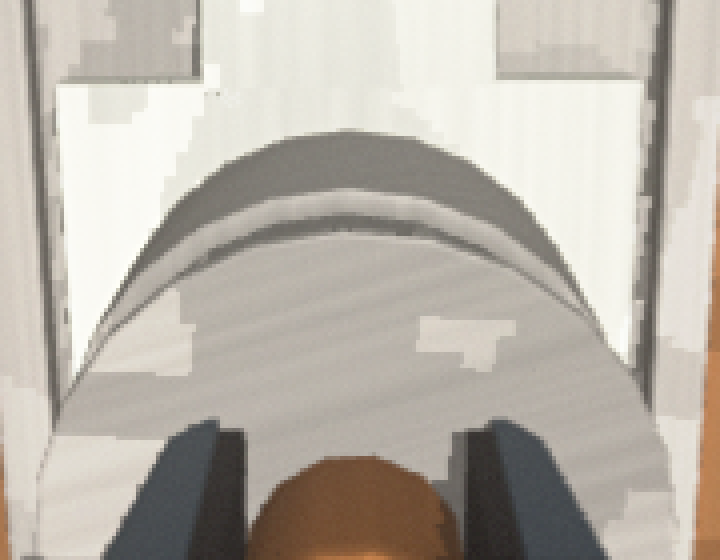

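Run:
```python
from h import *
c=get_calibration("wrist");c["cam_to_world"]=np.load("w5.npy")
f=lambda L:np.array([((x+.5)/4-.5+190,(y+.5)/4-.5+130) for x,y in L])
tin=f([(130,290),(165,255),(205,222),(255,200),(300,191),(348,188),(395,192),(440,203),(500,232),(540,262),(580,303)])
lid=f([(40,460),(60,400),(110,335),(160,295),(200,268),(270,242),(320,234),(360,232),(400,235),(450,243),(510,265),(560,295),(610,340),(640,384),(668,450)])
for z in(.072,):
  t,et=circ(plane(c,tin,z),None);t2,e2=circ(plane(c,tin,z),.042);print(t,et,t2,e2)
l,el=circ(plane(c,lid,.097),None);l2,e3=circ(plane(c,lid,.097),.042);print(l,l2,e3)
print((t-l)*1e3,(t2-l2)*1e3)
```

```text
[0.58992711 0.06973472 0.03986747] 0.00018863142924202547 [0.5899027  0.06730988 0.04      ] 0.000341881600210764
[0.59118742 0.06707391 0.04224617] [0.59117304 0.06736927 0.04      ] 0.0001443781868298452
[-1.26030365  2.6608044  -2.37869796] [-1.27034163 -0.05939133  0.        ]
```

Call:
move_arm --delta_pos '[[3,0.7,-1.2],[5,0,0],[4,0,0],[4,0,0],[3,0,0],[0,0,0]]' --turn '[[0,0,0],[0,0,0],[0,0,0],[0,0,0],[0,0,0],[0,0,0]]' --jaw '[255,255,255,255,255,255]'

```text
t: 6.9
position: [0.5886, 0.0679, 0.1056]
tool_rot: [-0.015, 0.707, 0.015, 0.707]
force: [0.5, -0.3, -1.3]
width: 0.297
```

Run:
```python
from h import *
s=observe();print(s["position"],s["t"],s["force"],s["width"]*91)
im=get_image("wrist")[:,:,::-1];cv2.imwrite("pics/w6.png",im)
cv2.imwrite("pics/w6c.png",cv2.resize(im[130:270,190:370],None,fx=4,fy=4,interpolation=cv2.INTER_NEAREST))
```

```text
[0.58862138 0.06788034 0.10564878] 6.9 [ 0.52575096 -0.3023116  -1.26677306] 26.986711995681034
```

View pics/w6c.png

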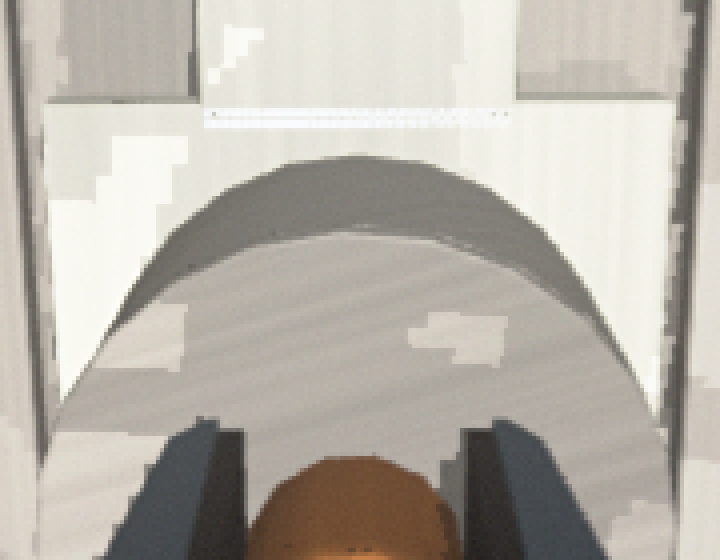

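The lid lines up with the tin and there is no contact force, so the plug is entering. Seat it and release.

Call:
move_arm --delta_pos '[[1.5,0,0],[0.5,0,0],[0,0,0],[0,0,0],[0,0,0],[0,0,0],[-20,0,0],[-40,0,0],[-40,0,0],[0,0,0]]' --turn '[[0,0,0],[0,0,0],[0,0,0],[0,0,0],[0,0,0],[0,0,0],[0,0,0],[0,0,0],[0,0,0],[0,0,0]]' --jaw '[255,255,255,130,110,110,110,110,110,110]'

```text
t: 8.2
position: [0.5906, 0.0681, 0.2084]
tool_rot: [-0.015, 0.705, 0.015, 0.709]
force: [-0.5, -0.3, 0.9]
width: 0.568
```

Run:
```python
from h import *
s=observe();print(s["position"],s["t"],s["force"],s["width"]*91)
np.save("w7.npy",get_calibration("wrist")["cam_to_world"])
im=get_image("wrist")[:,:,::-1];cv2.imwrite("pics/w7.png",im)
im=get_image("side")[:,:,::-1];cv2.imwrite("pics/s7.png",cv2.resize(im[180:280,260:400],None,fx=4,fy=4))
```

```text
[0.59063281 0.06807267 0.20841278] 8.2 [-0.50265126 -0.32873861  0.85703227] 51.64293946797309
```

View pics/w7.png

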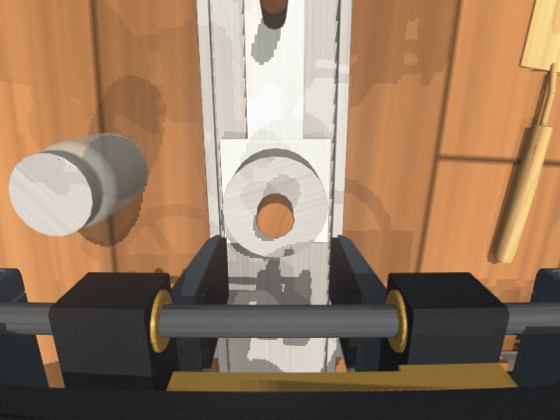

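View pics/s7.png

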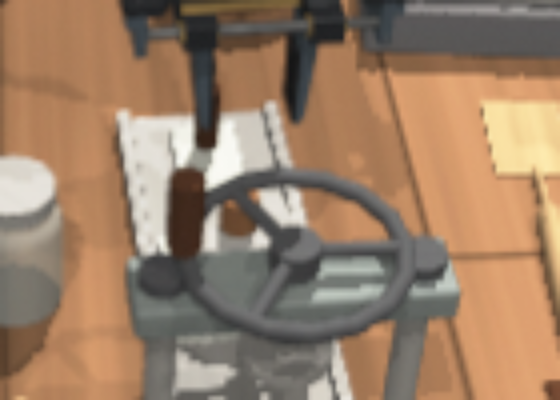

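The lid sits level and concentric: flange centre is about (276,203), with tin wall visible above it. Now to the post.

Call:
move_arm --delta_pos '[[0,40,0],[0,40,0],[0,40,0],[0,30,0],[0,0,0]]' --turn '[[0,0,0],[0,0,0],[0,0,0],[0,0,0],[0,0,0]]' --jaw '[110,110,110,110,110]'

```text
t: 8.93
position: [0.5818, 0.2191, 0.203]
tool_rot: [-0.016, 0.707, 0.015, 0.706]
force: [0.3, -0.5, 0.4]
width: 0.567
```

Run:
```python
from h import *
s=observe();print(s["position"],s["t"],s["force"],s["width"]*91)
c=get_calibration("wrist");np.save("w8.npy",c["cam_to_world"])
im=get_image("wrist")[:,:,::-1];cv2.imwrite("pics/w8.png",im)
hsv=cv2.cvtColor(np.ascontiguousarray(im),cv2.COLOR_BGR2HSV)
```

```text
[0.58179961 0.21910536 0.20298762] 8.925 [ 0.33075065 -0.47138539  0.35653813] 51.5808293846119
```

View pics/w8.png

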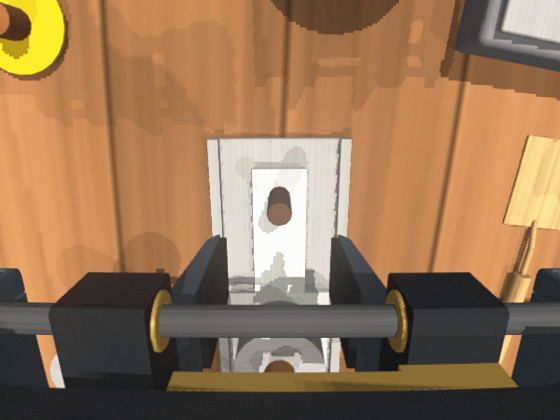

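Run:
```python
from h import *
c=get_calibration("wrist");c["cam_to_world"]=np.load("w8.npy")
p=plane(c,[(279.5,214)],.080)[0];print(p)
print(goto([p[0]-.001,p[1]-.0005,.066]))
c["cam_to_world"]=np.load("w7.npy");print(plane(c,[(275.5,203)],.076),plane(c,[(275.5,215)],.106))
```

```text
[0.58343633 0.21796445 0.08      ]
[137.   -0.5   0.8]
[[0.58991425 0.07301917 0.076     ]] [[0.58996029 0.07258915 0.106     ]]
```

The post top is at about (279,214), between the jaws. Descend and grip.

Call:
move_arm --delta_pos '[[40,-0.5,0.8],[40,0,0],[40,0,0],[17,0,0],[0,0,0],[0,0,0],[0,0,0],[0,0,0],[0,0,0]]' --turn '[[0,0,0],[0,0,0],[0,0,0],[0,0,0],[0,0,0],[0,0,0],[0,0,0],[0,0,0],[0,0,0]]' --jaw '[110,110,110,110,200,255,255,255,255]' --squeeze 20

```text
t: 10.1
position: [0.5823, 0.2173, 0.0679]
tool_rot: [-0.015, 0.708, 0.014, 0.706]
force: [-10.9, -1.5, 11.6]
width: 0.215
```

Run:
```python
from h import *
s=observe();print(s["position"],s["t"],s["force"],s["width"]*91)
im=get_image("wrist")[:,:,::-1];cv2.imwrite("pics/w9.png",im)
```

```text
[0.58231089 0.21725783 0.06786354] 10.1 [-10.93536057  -1.53563673  11.64618573] 19.53224445985286
```

View pics/w9.png

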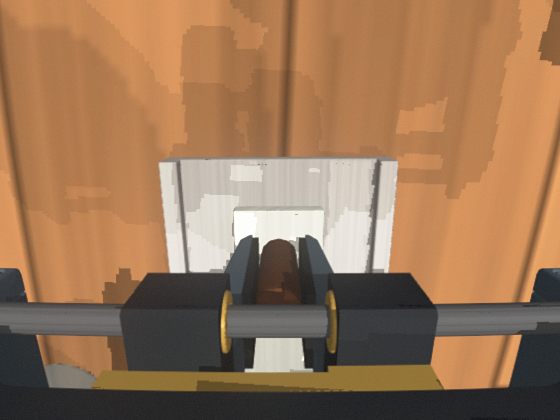

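Call:
move_arm --delta_pos '[[-1,-4,-1.2],[0,-10,0],[0,-18,0],[0,-20,0],[0,-20,0],[0,-20,0],[0,-20,0],[0,-18,0],[0,-14,0],[0,-6,0]]' --turn '[[0,0,0],[0,0,0],[0,0,0],[0,0,0],[0,0,0],[0,0,0],[0,0,0],[0,0,0],[0,0,0],[0,0,0]]' --jaw '[255,255,255,255,255,255,255,255,255,255]'

```text
t: 11.4
position: [0.5892, 0.0656, 0.0681]
tool_rot: [-0.014, 0.706, 0.014, 0.708]
force: [8.3, 2.2, -12.6]
width: 0.212
```

Call:
move_arm --delta_pos '[[0.5,-5,0.5],[0,-3,0],[0,-2,0],[0,-2,0],[0,0,0]]' --turn '[[0,0,0],[0,0,0],[0,0,0],[0,0,0],[0,0,0]]' --jaw '[255,255,255,255,255]'

```text
t: 12.02
position: [0.5897, 0.0552, 0.0679]
tool_rot: [-0.015, 0.707, 0.015, 0.707]
force: [1.3, -2.7, 5.6]
width: 0.218
```

Call:
move_arm --delta_pos '[[0,-4,0],[0,-3,0],[0,-2,0],[0,0,0]]' --turn '[[0,0,0],[0,0,0],[0,0,0],[0,0,0]]' --jaw '[255,255,255,255]'

```text
t: 12.52
position: [0.5901, 0.0479, 0.0679]
tool_rot: [-0.014, 0.707, 0.015, 0.707]
force: [0.3, 19.1, 5.2]
width: 0.212
```

Call:
move_arm --delta_pos '[[0,0.8,0],[0,0,0],[0,0,0],[-20,0,0],[-55,0,0],[-60,0,0],[-60,0,0],[-60,-30,-10],[-60,-60,-30],[-20,-60,-22]]' --turn '[[0,0,0],[0,0,0],[0,0,0],[0,0,0],[0,0,0],[0,0,0],[0,0,0],[0,0,0],[0,0,0],[0,0,0]]' --jaw '[150,120,120,120,120,120,120,120,120,120]'

```text
t: 13.78
position: [0.544, -0.0809, 0.3823]
tool_rot: [-0.016, 0.705, 0.015, 0.709]
force: [0.1, -0.1, -0.3]
width: 0.531
```

Call:
move_arm --delta_pos '[[0,0,0],[0,0,0]]' --turn '[[0,0,0],[0,0,0]]' --jaw '[120,120]'

```text
t: 14.02
position: [0.5441, -0.08, 0.3787]
tool_rot: [-0.014, 0.707, 0.014, 0.707]
force: [0.1, 0.1, -1.2]
width: 0.531
```

Run:
```python
from h import *
s=observe();print(s["position"],s["t"],s["force"],s["width"]*91)
c=get_calibration("wrist");np.save("w10.npy",c["cam_to_world"])
im=get_image("wrist")[:,:,::-1];cv2.imwrite("pics/w10.png",im)
im=get_image("side")[:,:,::-1];cv2.imwrite("pics/s10.png",cv2.resize(im[180:340,220:400],None,fx=4,fy=4)[:600])
```

```text
[ 0.54406165 -0.07998771  0.37867753] 14.025 [ 0.07155536  0.13552114 -1.15856649] 48.36137707436814
```

View pics/w10.png

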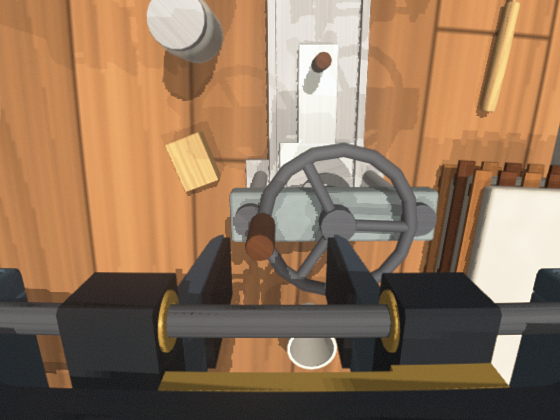

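View pics/s10.png

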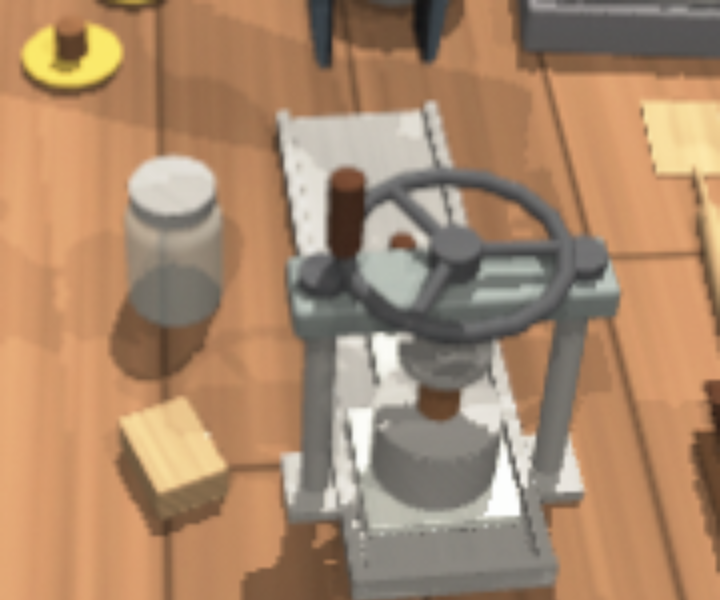

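The carriage is home and the lid is level under the foot. The grip's top is at about (260,244); the rim spans x 259–416 and y 143–294.

Run:
```python
from h import *
c=get_calibration("wrist");c["cam_to_world"]=np.load("w10.npy")
im=cv2.imread("pics/w10.png");cv2.imwrite("pics/w10c.png",cv2.resize(im[130:300,230:430],None,fx=3.5,fy=3.5,interpolation=cv2.INTER_NEAREST))
g=plane(c,[(260.5,245)],.278)[0];print("grip",g)
```

```text
grip [ 0.53283386 -0.09808657  0.278     ]
```

View pics/w10c.png

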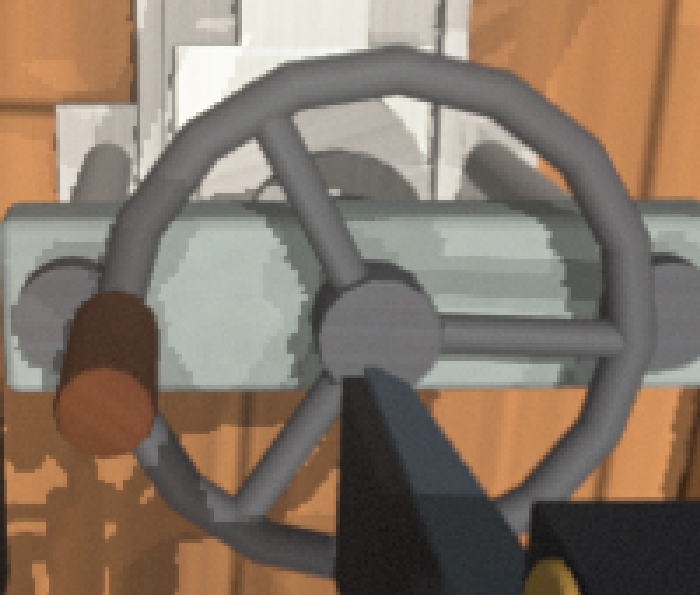

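Run:
```python
from h import *
c=get_calibration("wrist");c["cam_to_world"]=np.load("w10.npy")
f=lambda L:np.array([((x+.5)/3.5-.5+230,(y+.5)/3.5-.5+130) for x,y in L])
g=plane(c,f([(104,410)]),.278)[0]
rim=f([(104,250),(135,185),(185,125),(280,66),(400,46),(505,70),(590,135),(640,215),(655,335),(625,425),(570,508),(215,520)])
v,e=circ(plane(c,rim,.216));print(v,e,"hub",plane(c,f([(380,333)]),.222))
print("grip",g,np.hypot(*(g[:2]-v[:2])),np.degrees(np.arctan2(*(g[:2]-v[:2])[::-1])))
s=observe();print(goto([g[0]-.001,g[1]-.0005,.255]),s["t"])
```

```text
[ 0.5983104  -0.10065601  0.07155896] 0.0007564635358920437 hub [[ 0.59810733 -0.09940831  0.222     ]]
grip [ 0.53204355 -0.09950965  0.278     ] 0.06627676557903556 179.00892674810282
[122.8 -20.2 -14. ] 14.125
```

Call:
move_arm --delta_pos '[[0,-10,-7],[10,-10,-7],[40,0,0],[40,0,0],[20,0,0],[10,0,0],[0,0,0],[0,0,0],[0,0,0],[0,0,0]]' --turn '[[0,0,0],[0,0,0],[0,0,0],[0,0,0],[0,0,0],[0,0,0],[0,0,0],[0,0,0],[0,0,0],[0,0,0]]' --jaw '[120,120,120,120,120,120,190,255,255,255]' --squeeze 15

```text
t: 15.38
position: [0.5311, -0.1008, 0.2589]
tool_rot: [-0.015, 0.707, 0.015, 0.707]
force: [-4.4, -0.5, 6.3]
width: 0.234
```

Run:
```python
from h import *
s=observe();print(s["position"],s["t"],s["force"],s["width"]*91,s["tool_rot"],s["joint_pos"])
im=get_image("wrist")[:,:,::-1];cv2.imwrite("pics/w11.png",im)
```

```text
[ 0.53113791 -0.10076114  0.25886838] 15.375 [-4.43560734 -0.53701476  6.34232339] 21.28703764547926 [-0.01482314  0.70693036  0.01457055  0.70697767] [-2.30444234e-01  1.01828678e-01  2.04448825e+00 -3.92663972e-04
  9.95122150e-01 -2.71802449e-01]
```

View pics/w11.png

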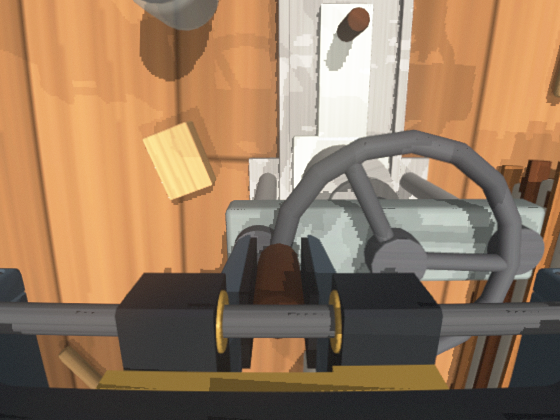

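```bash
cat > ck.py <<'E'
import sys,numpy as np
def rows(q0,dq,n,r=66.):
    q=np.radians(q0+dq*np.arange(n+1));z=-r*np.cos(q);y=r*np.sin(q)
    return [[0,round(a,1),round(b,1)] for a,b in zip(np.diff(y),np.diff(z))]
if __name__=="__main__": print(rows(*map(float,sys.argv[1:3]),int(sys.argv[3])))
E
python3 ck.py 3 8 1;python3 ck.py 11 12 9
```

```text
[[0, np.float64(9.1), np.float64(1.1)]]
[[0, np.float64(13.2), np.float64(4.0)], [0, np.float64(12.1), np.float64(6.7)], [0, np.float64(10.4), np.float64(9.1)], [0, np.float64(8.3), np.float64(11.0)], [0, np.float64(5.8), np.float64(12.5)], [0, np.float64(3.1), np.float64(13.4)], [0, np.float64(0.2), np.float64(13.8)], [0, np.float64(-2.6), np.float64(13.5)], [0, np.float64(-5.4), np.float64(12.7)]]
```

First 55° as a check.

Call:
move_arm --delta_pos '[[0,9.1,1.1],[0,13.2,4.0],[0,12.1,6.7],[0,10.4,9.1],[0,8.3,11.0],[0,0,0]]' --turn '[[0,0,0],[0,0,0],[0,0,0],[0,0,0],[0,0,0],[0,0,0]]' --jaw '[255,255,255,255,255,255]'

```text
t: 16.18
position: [0.5615, -0.0453, 0.2589]
tool_rot: [-0.014, 0.707, 0.015, 0.707]
force: [-1.3, 6.9, 5.8]
width: 0.238
```

```bash
python3 ck.py 59 12 10|sed 's/np.float64//g';python3 ck.py 179 12 10|sed 's/np.float64//g'; python3 ck.py 299 12 7|sed 's/np.float64//g'
```

```text
[[0, (5.8), (12.5)], [0, (3.1), (13.4)], [0, (0.2), (13.8)], [0, (-2.6), (13.5)], [0, (-5.4), (12.7)], [0, (-7.9), (11.3)], [0, (-10.1), (9.4)], [0, (-11.8), (7.1)], [0, (-13.0), (4.5)], [0, (-13.7), (1.7)]]
[[0, (-13.7), (-1.2)], [0, (-13.2), (-4.0)], [0, (-12.1), (-6.7)], [0, (-10.4), (-9.1)], [0, (-8.3), (-11.0)], [0, (-5.8), (-12.5)], [0, (-3.1), (-13.4)], [0, (-0.2), (-13.8)], [0, (2.6), (-13.5)], [0, (5.4), (-12.7)]]
[[0, (7.9), (-11.3)], [0, (10.1), (-9.4)], [0, (11.8), (-7.1)], [0, (13.0), (-4.5)], [0, (13.7), (-1.7)], [0, (13.7), (1.2)], [0, (13.2), (4.0)]]
```

Call:
move_arm --delta_pos '[[0,5.8,12.5],[0,3.1,13.4],[0,0.2,13.8],[0,-2.6,13.5],[0,-5.4,12.7],[0,-7.9,11.3],[0,-10.1,9.4],[0,-11.8,7.1],[0,-13.0,4.5],[0,-13.7,1.7]]' --turn '[[0,0,0],[0,0,0],[0,0,0],[0,0,0],[0,0,0],[0,0,0],[0,0,0],[0,0,0],[0,0,0],[0,0,0]]' --jaw '[255,255,255,255,255,255,255,255,255,255]'

```text
t: 17.42
position: [0.6632, -0.0984, 0.2588]
tool_rot: [-0.015, 0.707, 0.015, 0.707]
force: [-9.1, 1.7, 11.4]
width: 0.24
```

Call:
move_arm --delta_pos '[[0,-13.7,-1.8],[0,-13.2,-4.0],[0,-12.1,-6.7],[0,-10.4,-9.1],[0,-8.3,-11.0],[0,-5.8,-12.5],[0,-3.1,-13.4],[0,-0.2,-13.8],[0,2.6,-13.5],[0,5.4,-12.7]]' --turn '[[0,0,0],[0,0,0],[0,0,0],[0,0,0],[0,0,0],[0,0,0],[0,0,0],[0,0,0],[0,0,0],[0,0,0]]' --jaw '[255,255,255,255,255,255,255,255,255,255]'

```text
t: 18.68
position: [0.5676, -0.1603, 0.2589]
tool_rot: [-0.014, 0.706, 0.015, 0.708]
force: [7.5, 11.2, 2.9]
width: 0.243
```

Call:
move_arm --delta_pos '[[0,8.5,-10.8],[0,10.1,-9.4],[0,11.8,-7.1],[0,13.0,-4.5],[0,13.7,-1.7],[0,13.7,1.2],[0,0,0]]' --turn '[[0,0,0],[0,0,0],[0,0,0],[0,0,0],[0,0,0],[0,0,0],[0,0,0]]' --jaw '[255,255,255,255,255,255,255]'

```text
t: 19.55
position: [0.5319, -0.0905, 0.2588]
tool_rot: [-0.015, 0.707, 0.015, 0.707]
force: [-2.0, 0.7, 9.7]
width: 0.24
```

Call:
move_arm --delta_pos '[[0,4.5,1.1],[0,4.4,1.3],[0,3.0,1.1],[0,0,0]]' --turn '[[0,0,0],[0,0,0],[0,0,0],[0,0,0]]' --jaw '[255,255,255,255]'

```text
t: 20.05
position: [0.5348, -0.0789, 0.2588]
tool_rot: [-0.015, 0.707, 0.015, 0.707]
force: [-2.3, 1.8, 11.0]
width: 0.237
```

Call:
move_arm --delta_pos '[[0,2.0,0.8],[0,1.5,0.6],[0,0,0]]' --turn '[[0,0,0],[0,0,0],[0,0,0]]' --jaw '[255,255,255]'

```text
t: 20.42
position: [0.5356, -0.0765, 0.2587]
tool_rot: [-0.016, 0.707, 0.014, 0.707]
force: [-7.4, -10.3, 12.2]
width: 0.236
```

The force rose against the motion at about 384°, so the wheel is on its stop. Ease off, release and rise.

Call:
move_arm --delta_pos '[[0,-1.0,-0.5],[0,0,0],[0,0,0],[0,0,0],[-15,0,0],[-40,0,0],[-55,0,0],[-50,0,0],[0,50,0],[0,60,0]]' --turn '[[0,0,0],[0,0,0],[0,0,0],[0,0,0],[0,0,0],[0,0,0],[0,0,0],[0,0,0],[0,0,0],[0,0,0]]' --jaw '[255,170,120,120,120,120,120,120,120,120]'

```text
t: 21.68
position: [0.531, 0.0343, 0.42]
tool_rot: [-0.014, 0.706, 0.014, 0.708]
force: [0.5, -1.0, -1.0]
width: 0.53
```

Call:
move_arm --delta_pos '[[0,60,0],[0,0,0],[0,0,0]]' --turn '[[0,0,0],[0,0,0],[0,0,0]]' --jaw '[120,120,120]'

```text
t: 22.05
position: [0.5285, 0.0934, 0.4187]
tool_rot: [-0.015, 0.707, 0.015, 0.707]
force: [-0.4, 0.7, 0.2]
width: 0.526
```

Run:
```python
from h import *
s=observe();print(s["position"],s["t"],s["force"])
im=get_image("side")[:,:,::-1];cv2.imwrite("pics/s12.png",cv2.resize(im[180:330,220:400],None,fx=4,fy=4))
im=get_image("top")[:,:,::-1];cv2.imwrite("pics/t12.png",im)
```

```text
[0.52853015 0.09338031 0.41873139] 22.05 [-0.40411613  0.70057676  0.15612067]
```

View pics/s12.png

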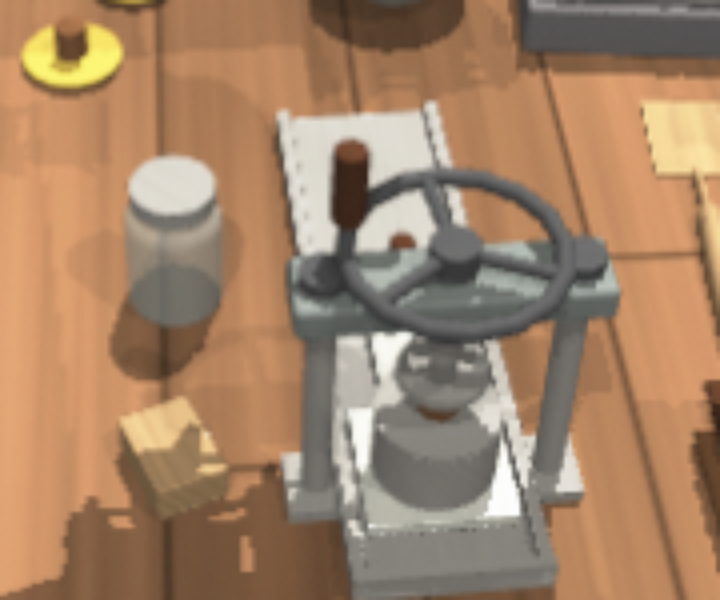

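View pics/t12.png

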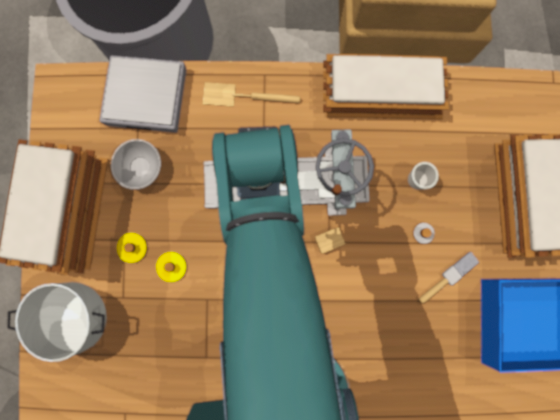

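The grip has stayed about 24° past its starting side. The foot is down on the knob at crop (440,405), the lid looks level, and the bystanders have not moved. Handing in.

```bash
python3 -c "
from bench import *
print(job_done())"
```

```text
the job is handed in; nothing more can be done
None
```

I put the big steel lid on the tin and released it, then slid the carriage home. I turned the wheel clockwise through about 380° to its stop, let go and drew the arm clear, at about 22 s of the 72 s allowed.

- **Lid:** it went in without contact force and sat level and centred in the wrist view after release.
- **Carriage:** it moved about 169 mm and stopped hard, with 19 N against the hand.
- **Wheel:** force rose against the motion at about 384°, which matches the lower stop. After I let go, the grip stayed where I left it.
- **Last pictures:** the foot rests on the knob, the lid looks level, and the jar, cup, block and small lid have not visibly moved.
- **Not measured:** I had no reading of the foot's force on the lid. I judged it only from the wheel being on its stop and the foot touching the knob.
- **Disagreement:** the top and wrist cameras differed by 4 to 6 mm on the lid and tin positions, so I placed the lid by its position relative to the tin in the wrist view.

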